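# Clamp the lid of the bearing jar

### The job

Two clip-top storage jars stand on the tool cabinet with their wire bails swung open towards the robot. Seal the short, wide jar that holds the bearing: swing its bail up and over the lid, past centre, until it snaps fully home and clamps the lid, then let go. Leave the bail of the tall, slim jar as it is.

Things in the scene. Friction and masses are not known exactly. Their poses are not given: they have to be found in the camera images.
- short_pivot (a point): Pivot axis of the short jar's bail, at the centre of the jar (clear, 92 mm wide, bearing inside, screwed down), 66 mm above the cabinet top. x: level, from the bail's open side (at the robot) across the lid to its clamped side; y: pivot axis; z up. Lid top: 22 mm above here. Cam strips along x on the lid at y = +-30 mm, x -22 to 25 mm, reach 41 mm above here; free between them.
- short_grip (a point): Centre of the black grip of the short jar's bail: a round sleeve 12 mm thick, 36 mm long along its y axis (parallel to the pivot axis), 72 mm from the pivot axis. The bail is 5 mm steel wire, 106 mm wide at the pivots, with shoulders 44 mm from the pivot axis; its middle 45 mm rises from there another 28 mm to the grip.
- short_bail (a joint): Bail angle, rad: 0 upright, negative open, positive past upright. A spring at its side pulls it to the open stop at -0.9, where it starts, until it is past upright; needs about 4 N along its arc at the grip, up to 10 N if pushed level. Past about +0.15 it snaps by itself to its stop at +0.35 (clamped). From short_pivot the grip is at x = 72 mm * sin(angle), z = 72 mm * cos(angle).
- tall_grip (a point): Centre of the like black grip (12 mm thick, 36 mm long) of the tall slim jar's bail, 72 mm from that bail's pivot axis, which is 108 mm above the cabinet top. The tall jar is clear, empty, 70 mm across, screwed down too; its bail leans open and is to stay so.

How it is judged:
By the outcome, as a careful person would: the job done as asked, in the order asked, and still so for the second after the job is handed in, with the robot touching nothing.
It also fails if it takes over 35 s, if anything falls off the work surface, if the arm or the gripper's body presses on something with over 40 N, if the wrist force passes 120 N, or if a joint passes its speed limit or range.

### The arm

A 6-joint arm with a two-finger parallel gripper is mounted at the origin on a cart in front of the work surface, level with it; the furniture and walls round the work are solid. World frame = base frame: x ahead of the robot, y to its left, z up, the work surface at z = 0. Lengths are in mm, angles in rad, forces in N, time in s.
With the tool pointing down it reaches from about 400 to 825 mm from the base axis. Payload 7 kg.
Tool frame: the origin (TCP) lies at the very end of the fingers, on their centre line; the grasp point (between the pads) lies 19 mm behind it; z points along the fingers, y is the line along which they close (so a half turn about z gives the same grasp; the last joint's range is limited). The gripper opens to 88 mm and grips with 3 to 60 N. Pads are 19 mm wide; open, the fingers measure 130 mm over their backs; the gripper's body (78 mm by 193 mm) begins 47 mm behind the grasp point.
Start: joints at [1.481, 0.359, 0.012, 0, -1.224, -0.288], TCP at [248.998, 627.371, 226.561] pointing down, gripper open.
Joint ranges: [-3.07, 3.07], [-1.43, 2.12], [-1.02, 1.25], [-3.03, 1.67], [-3.05, -0], [-3.03, 3.03]. Speed limits (rad/s): [2.39, 2.39, 3.01, 3.14, 3.14, 3.14].

### API

Orientations are given as a unit quaternion [x, y, z, w].
In Python, from plant import bot gives the robot as it stands. Calls block until the motion is done:
- bot.move_ptp(position, orientation): joint-space move of the TCP to a pose.
- bot.line_to(position, velocity=150, ori=None): straight line of the TCP; ori=None keeps the orientation; velocity is the mean speed in mm/s.
- bot.move_joints(angles): joint-space move.
- bot.move_gripper(opening, force=None): finger opening in mm; force is the grip in N (None keeps the last); returns when the fingers have stopped.
- bot.pause(seconds).
- bot.solve_ik(position, orientation): joint angles nearest the present ones, or None.
- bot.read_state(): the state.
- bot.camera(name): name is "scene" or "top" or "wrist"; returns the picture (384x512x3 uint8, red, green, blue); there is no depth.
- bot.get_calibration(name): a dict with "fx", "fy", "cx", "cy" (pixels), "distortion" ([k1, k2, p1, p2, k3] as OpenCV has them; the pictures are not rectified), "view" (4x4, takes a point from world to camera coordinates); the wrist camera has in their place "T_tool_cam" (4x4, takes a point from camera to tool coordinates, whose origin is the TCP and whose axes are the flange's). Camera axes: x right, y up, looking along -z (the intrinsics and any distortion apply to the point x, -y, -z); pixel columns grow to the right and rows downward; lengths in mm; the calibration is good to about 2 mm. A picture is of the moment at which its call begins: read the wrist's pose just before it. get_calibration takes no time and is no camera call.
A pose or a line that the arm cannot do raises bot.Unreachable and nothing moves.
- bot.close_job(): hands the job in; it is judged then, once.
The state is a dict: "t": time; "joint_pos": joint angles; "qvel": joint speeds; "tau": joint torques, N m; "tcp_pos": TCP position; "eef_rot": TCP orientation; "contact_force": force on the tool from outside, world axes, zero at the start; "moment": the same for the moment, N m; "width": finger opening in mm; "finger_force": force on a finger pad.
Only numpy, scipy, OpenCV 4.12 (cv2) and the standard library are available. Lean on these libraries where they do the work, as an engineer would, in place of code of your own. Each camera call takes 0.05 s, during which the arm holds its last target. There are 200 camera calls.

## Working session

There is one attempt and no reset: what is moved stays moved. The work goes in short steps, each a Python script; the robot and the scene stay as the last script left them, time stands still between calls to the robot, and variables do not carry over. Pictures are saved under pics/ and viewed, at most 10 in all, crops included, and the job is handed in when it is done.

```bash
mkdir -p pics; python3 - <<'E'
from plant import bot
import cv2,numpy as np
for n in("scene","top","wrist"):
    cv2.imwrite(f"pics/{n}0.png",bot.camera(n)[:,:,::-1])
    c=bot.get_calibration(n);print(n,{k:np.round(v,3).tolist() for k,v in c.items()})
s=bot.read_state();print(s)
a=[cv2.imread(f"pics/{n}0.png") for n in("scene","top")]
E
```

```text
scene {'fx': 464.469, 'fy': 464.469, 'cx': 254.668, 'cy': 185.478, 'distortion': [-0.104, 0.0, 0.0, 0.0, 0.0], 'view': [[0.859, -0.512, -0.007, -463.546], [0.228, 0.371, 0.9, -283.844], [-0.458, -0.775, 0.436, -808.412], [0.0, 0.0, 0.0, 1.0]]}
top {'fx': 356.859, 'fy': 356.859, 'cx': 255.965, 'cy': 189.637, 'distortion': [-0.03, 0.0, 0.0, 0.0, 0.0], 'view': [[0.029, -0.999, 0.022, -26.514], [0.989, 0.032, 0.144, -562.381], [-0.145, 0.018, 0.989, -914.117], [0.0, 0.0, 0.0, 1.0]]}
wrist {'fx': 290.066, 'fy': 290.066, 'cx': 251.245, 'cy': 195.463, 'distortion': [-0.052, 0.0, 0.0, 0.0, 0.0], 'T_tool_cam': [[0.0, 0.96, 0.28, 75.526], [1.0, -0.0, -0.001, -0.678], [-0.001, 0.28, -0.96, -158.816], [0.0, 0.0, 0.0, 1.0]]}
{'t': 0.15, 'joint_pos': array([ 1.48110078e+00,  3.59217249e-01,  1.12895848e-02, -2.31899467e-04,
       -1.22407996e+00, -2.88095208e-01]), 'qvel': array([ 0.00034324, -0.00107981,  0.0014561 ,  0.00290383,  0.0002315 ,
       -0.00073062]), 'tau': array([-1.86390673e-03, -5.83274388e+01,  2.93291116e+01,  7.00127229e+00,
        8.80967360e-03, -1.12822129e-04]), 'tcp_pos': array([248.88739674, 627.06259391, 225.85412173]), 'eef_rot': array([ 9.82204656e-01, -1.87812767e-01, -4.85083564e-05,  6.13468632e-04]), 'contact_force': array([ 0.39564894,  1.04939406, -0.02082008]), 'moment': array([ 0.00133627,  0.01446323, -0.04806035]), 'finger_force': 0.0, 'width': 87.94699767302897}
```

View pics/scene0.png

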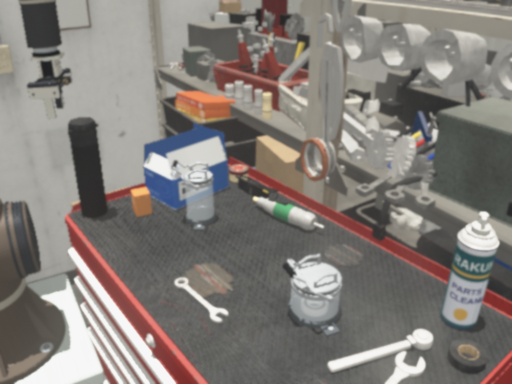

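View pics/top0.png

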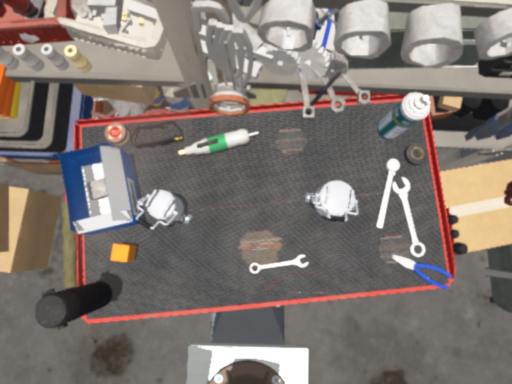

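View pics/wrist0.png

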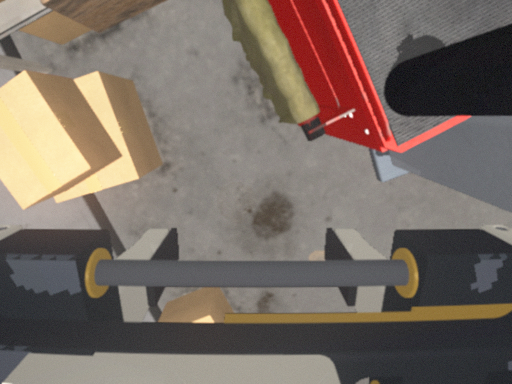

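The scene view shows the short jar at about (315,290) with its black grip at about (290,267), and the tall jar at (200,195). The top view shows the short jar at (335,200) and the tall one at (160,207). The wrist camera is off to the side and shows only the cabinet corner. Next I'll zoom in on the short jar.

```bash
python3 - <<'E'
import cv2,numpy as np
s=cv2.imread("pics/scene0.png")[240:340,265:365];t=cv2.imread("pics/top0.png")[160:240,295:375]
r=lambda a:cv2.resize(a,(400,400),interpolation=cv2.INTER_CUBIC)
cv2.imwrite("pics/crop1.png",np.hstack([r(s),r(t)]))
E
```

```text
(no output)
```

View pics/crop1.png

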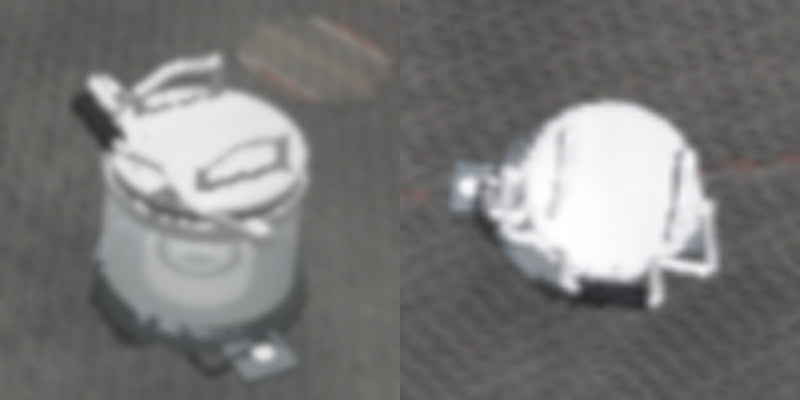

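The crop shows the short jar in both views. Its grip is the dark bar at about (338,218.5) in top and (289,269.5) in scene. In top, the open lid's centre is at about (338,197.5). I'll mask the grip, triangulate it, and check it against the height it should have (110.8 mm).

```bash
cat > h.py <<'E'
import cv2,numpy as np
from plant import bot
def ray(n,uv):
    c=bot.get_calibration(n);K=np.array([[c["fx"],0,c["cx"]],[0,c["fy"],c["cy"]],[0,0,1]])
    x,y=cv2.undistortPoints(np.array([[uv]],float),K,np.array(c["distortion"]))[0,0]
    R,t=np.array(c["view"])[:3,:3],np.array(c["view"])[:3,3]
    return -R.T@t, R.T@np.array([x,-y,-1.])
def plane(n,uv,z):
    o,d=ray(n,uv);return o+d*(z-o[2])/d[2]
def tri(u1,u2,n=("scene","top")):
    (o1,d1),(o2,d2)=ray(n[0],u1),ray(n[1],u2)
    s=np.linalg.lstsq(np.c_[d1,-d2],o2-o1,rcond=None)[0]
    p,q=o1+s[0]*d1,o2+s[1]*d2
    return (p+q)/2,np.linalg.norm(p-q)
E
python3 - <<'E'
from h import *
def blob(n,x0,y0,x1,y1,th):
    g=cv2.imread(f"pics/{n}0.png",0)[y0:y1,x0:x1]
    k,l,st,ce=cv2.connectedComponentsWithStats((g<th).astype(np.uint8))
    for i in range(1,k):
        if st[i,4]>8:
            v,u=np.nonzero(l==i);(c,wh,a)=cv2.minAreaRect(np.c_[u,v].astype(np.float32));b=cv2.boxPoints((c,wh,a))+[x0,y0]
            print(n,th,ce[i]+[x0,y0],st[i,4],b.round(1).tolist())
for th in(45,60): blob("scene",280,258,300,282,th); blob("top",325,212,352,226,th)
p,e=tri((288.8,269.5),(337.6,218.6));print("grip",p.round(1),e)
print("grip on plane",plane("top",(337.6,218.6),110.8),plane("scene",(288.8,269.5),110.8))
print("lid",plane("top",(338.2,197.6),88))
print("ends",plane("top",(331,218),110.8),plane("top",(345,219.4),110.8))
# lid mask
g=cv2.imread("pics/top0.png",0)[160:240,295:375]
m=cv2.morphologyEx((g>200).astype(np.uint8),cv2.MORPH_OPEN,np.ones((7,7)))
c=max(cv2.findContours(m,0,1)[0],key=cv2.contourArea);(x,y),r=cv2.minEnclosingCircle(c);print("lidc",x+295,y+160,r,plane("top",(x+295,y+160),88))
E
```

```text
scene 60 [288.08695652 269.52173913] 46 [[283.0, 265.7], [286.1, 263.4], [293.4, 273.2], [290.4, 275.5]]
top 60 [336.63636364 219.02272727] 44 [[329.0, 220.0], [329.3, 216.6], [343.2, 217.6], [342.9, 221.1]]
grip [ 486.3 -210.2  113.7] 1.3299968863436222
grip on plane [ 487.10289377 -211.29869708  110.8       ] [ 487.93046516 -206.87471464  110.8       ]
lid [ 542.37145143 -218.72901941   88.        ]
ends [ 488.09436065 -194.89652606  110.8       ] [ 485.67460705 -229.70912925  110.8       ]
lidc 336.1363639831543 198.1363639831543 17.828598022460938 [ 540.82285645 -213.41466833   88.        ]
```

The triangulated grip is at (487,-209,~112). Its expected height is 110.8 and the rays miss each other by 1.3 mm. The lid centre is about (541.5,-215), 55 mm away against an expected 56.4, and the yaw is about -0.075. All of this is consistent. I'll raise the arm, move to just behind the grip with the fingers closed along the jar's x, and check with the wrist camera.

```bash
cat >> h.py <<'E'
from scipy.spatial.transform import Rotation as Ro
yaw=-0.075
jx=np.array([np.cos(yaw),np.sin(yaw),0]);Z=np.array([0,0,1.])
def quat(s):
    y=s*jx;return Ro.from_matrix(np.c_[np.cross(y,-Z),y,-Z]).as_quat()
E
python3 - <<'E'
from h import *
g=np.array([487.,-209,111])
bot.line_to([249,627,330],velocity=200)
pre=g-jx*45; up=pre.copy();up[2]=250
best=None
for s in(1,-1):
    q=bot.solve_ik(up,quat(s));print(s,None if q is None else np.round(q,2))
    if q is not None and (best is None or abs(q[5])<abs(best[1][5])): best=(s,q)
s=best[0]
hi=up.copy();hi[2]=330
bot.move_ptp(hi,quat(s)); bot.move_gripper(0,20)
bot.line_to(up,velocity=200)
st=bot.read_state();im=bot.camera("wrist")
cv2.imwrite("pics/w1.png",im[:,:,::-1])
c=bot.get_calibration("wrist");T=np.array(c["T_tool_cam"])
W=np.eye(4);W[:3,:3]=Ro.from_quat(st["eef_rot"]).as_matrix();W[:3,3]=st["tcp_pos"]
V=np.linalg.inv(W@T)
K=np.array([[c["fx"],0,c["cx"]],[0,c["fy"],c["cy"]],[0,0,1]])
p=V[:3,:3]@g+V[:3,3];p=p*[1,-1,-1]
print(s,st["t"],st["tcp_pos"],"grip expected px",cv2.projectPoints(p[None],np.zeros(3),np.zeros(3),K,np.array(c["distortion"]))[0].ravel())
open("s.txt","w").write(str(s))
E
```

```text
1 None
-1 [-0.03  0.03 -0.35  0.   -1.19 -0.04]
-1 5.7917 [ 442.57657926 -205.93163475  250.84313326] grip expected px [209.31369903 184.91247355]
```

View pics/w1.png

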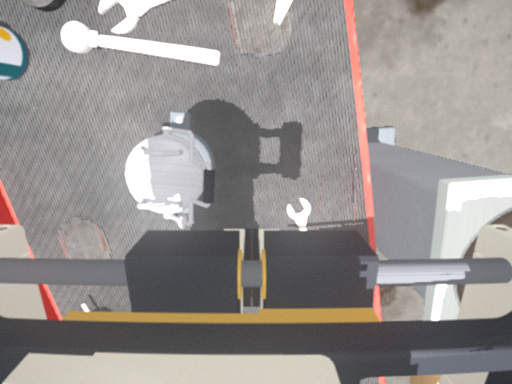

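The wrist view shows the lid at about (168,170), with the bail wires on its right side around (195,130)-(190,205). The grip should appear at (209,185). I'll zoom in on it.

```bash
python3 - <<'E'
import cv2,numpy as np
a=cv2.imread("pics/w1.png")[100:240,110:290]
a=np.clip(a.astype(float)*1.5,0,255).astype(np.uint8)
cv2.imwrite("pics/crop2.png",cv2.resize(a,None,fx=4,fy=4,interpolation=cv2.INTER_CUBIC))
E
```

```text
(no output)
```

View pics/crop2.png

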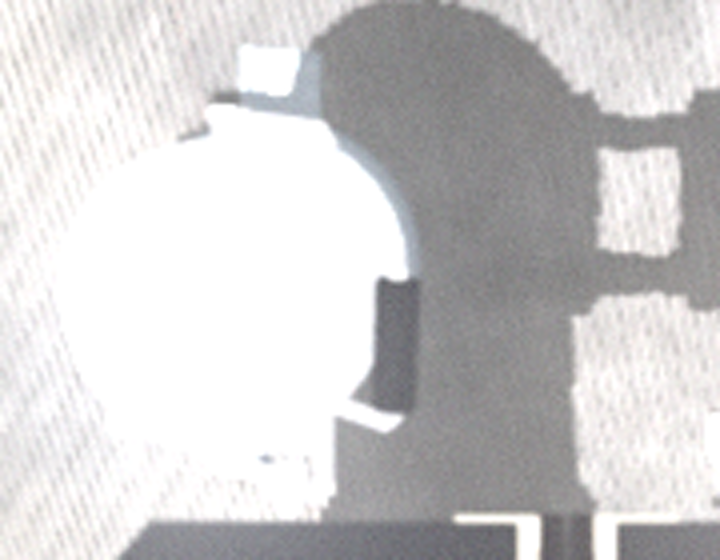

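The dark grip is centred at crop (397,345), which is (209,186) in the full image. The prediction was (209,185), so the position holds. I'll descend behind the grip, approach until contact, then push along the arc.

```bash
python3 - <<'E'
from h import *
g=np.array([487.,-209,111])
p=g-jx*45;p[2]=95
bot.line_to(p,velocity=120)
f0=bot.read_state()["contact_force"]
fx=lambda:float((bot.read_state()["contact_force"]-f0)@jx)
d=45
while d>6 and fx()>-3:
    d-=3;bot.line_to(g-jx*d-16*Z,velocity=40)
print("contact d",d,fx())
piv=g+jx*72*np.sin(.9)-Z*72*np.cos(.9)
for a in np.arange(-0.8,0.29,0.1):
    q=piv+jx*(72*np.sin(a)-d+1)+Z*(72*np.cos(a)-16)
    bot.line_to(q,velocity=60)
    s=bot.read_state();print(round(a,2),round(s["t"],2),(s["contact_force"]-f0).round(1),s["tcp_pos"].round(0))
    if np.linalg.norm(s["contact_force"]-f0)>35: print("stop");break
cv2.imwrite("pics/s2.png",bot.camera("scene")[:,:,::-1])
a=cv2.imread("pics/s2.png")[200:340,240:400];cv2.imwrite("pics/s2c.png",cv2.resize(a,None,fx=4,fy=4,interpolation=cv2.INTER_CUBIC))
E
```

```text
contact d 18 -10.28614131687735
-0.8 9.82 [-14.3   1.3  11.1] [ 470. -208.  100.]
-0.7 10.08 [-9.6 -0.2  8.1] [ 478. -209.  105.]
-0.6 10.35 [-4.1 -0.8  4. ] [ 485. -209.  110.]
-0.5 10.62 [-2.2  0.3  2.1] [ 492. -209.  113.]
-0.4 10.88 [-0.1 -0.6  1.2] [ 499. -210.  117.]
-0.3 11.15 [-0.9  0.2  1.3] [ 506. -210.  119.]
-0.2 11.42 [-0.8 -0.8  1.3] [ 513. -211.  121.]
-0.1 11.68 [ 0.3 -0.9  0.5] [ 520. -211.  122.]
-0.0 11.95 [0.2 0.7 0.9] [ 527. -212.  122.]
0.1 12.22 [-0.9  0.2  0.5] [ 534. -213.  122.]
0.2 12.48 [-0.5 -0.9  0.4] [ 541. -213.  121.]
```

View pics/s2c.png

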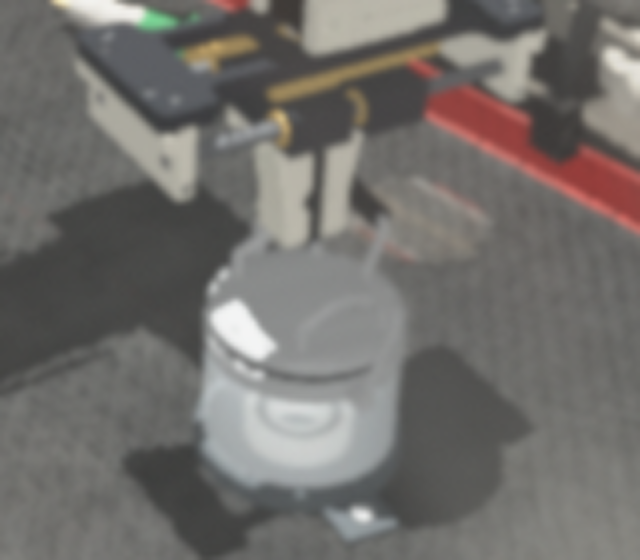

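The contact force faded by mid-swing. There's a dark bar beyond the fingers at crop (370,205), which may be the grip already over, and nothing at the open position. I'll back off and check before deciding anything.

```bash
python3 - <<'E'
from h import *
p=bot.read_state()["tcp_pos"]
bot.line_to(p-jx*35+Z*4,velocity=120);q=p-jx*100+Z*120
bot.line_to(q,velocity=200)
s=bot.read_state();print(s["t"],s["contact_force"])
S=bot.camera("scene")[240:340,265:365,::-1];T=bot.camera("top")[160:240,295:375,::-1]
r=lambda a:cv2.resize(a,(400,400),interpolation=cv2.INTER_CUBIC)
cv2.imwrite("pics/c3.png",np.hstack([r(S),r(T)]))
E
```

```text
13.7917 [-0.16062084 -0.61772657 -0.29484882]
```

View pics/c3.png

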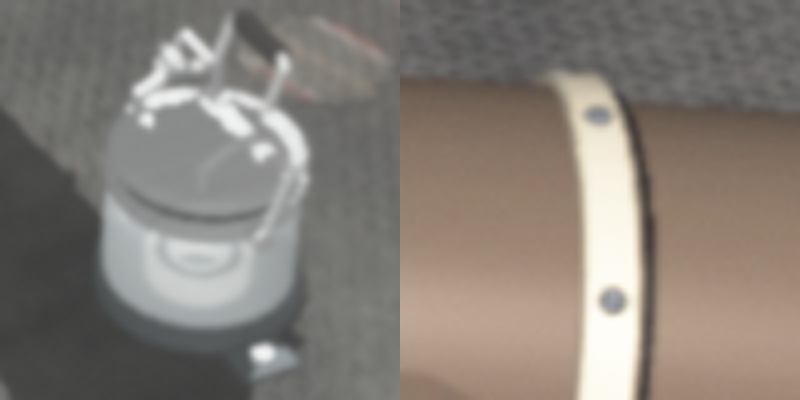

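The top view is blocked by the arm. The scene view shows the bail standing past the lid, with its grip at about (329.5,249.5). I'll compare that pixel with the clamped angle of +0.35.

```bash
python3 - <<'E'
from h import *
g=np.array([487.,-209,111]);piv=g+jx*72*np.sin(.9)-Z*72*np.cos(.9)
c=bot.get_calibration("scene");V=np.array(c["view"]);K=np.array([[c["fx"],0,c["cx"]],[0,c["fy"],c["cy"]],[0,0,1]])
for a in(-.9,0,.1,.2,.3,.35,.4):
    w=piv+jx*72*np.sin(a)+Z*72*np.cos(a);p=(V[:3,:3]@w+V[:3,3])*[1,-1,-1]
    print(a,cv2.projectPoints(p[None],np.zeros(3),np.zeros(3),K,np.array(c["distortion"]))[0].ravel().round(1))
im=bot.camera("scene")[240:262,318:342];g=cv2.cvtColor(im,cv2.COLOR_RGB2GRAY)
v,u=np.nonzero(g<60);print("grip px",u.mean()+318,v.mean()+240,len(u))
E
```

```text
-0.9 [289.  270.2]
0 [316.6 249.2]
0.1 [319.9 248.4]
0.2 [323.2 247.8]
0.3 [326.3 247.7]
0.35 [327.8 247.7]
0.4 [329.3 247.9]
grip px nan nan 0<stdin>:8: RuntimeWarning: Mean of empty slice.
  ret = ret.dtype.type(ret / rcount)
```

The grip's pixel matches the +0.35 stop and is well past the 0.2 position. The arm is clear of the jar, so I'm handing in.

```bash
python3 -c "
from plant import bot
print(bot.close_job())"
```

```text
the job is handed in; nothing more can be done
None
```

The short jar's bail is over the lid and clamped: in the scene camera its grip sits within about 2 pixels of the +0.35 stop. The tall jar's bail was never approached, the arm was clear of the jars, and I handed the job in at about 14 s.

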